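Unlock the weekly pill organizer with its flat key

TASK

Unlock the stainless steel pill organizer for refilling: lift the flat-bladed key out of its wooden stand, put its blade fully into the slot of the round lock on the organizer and turn it a quarter turn anticlockwise (seen from above), until it stops. Let go and leave the key standing upright in the lock. Do not turn the slotted battery cover of the alarm clock, and do not push the clock or the figurine about.

Things in the scene. Friction and masses are not known exactly. Their poses are not given: they have to be found in the camera images.
- key_grip (a point): Centre of the upright black handle of the loose key (about 80 g): 26 mm along x, 16 mm along y (grip across these flat sides), 52 mm tall, z up. Under it a round steel collar, 40 mm across, 4 mm thick, underside 30 mm below this point. The key is the same after half a turn.
- key_tip (a point): Middle of the lower edge of the key's flat steel blade, 44 mm below the handle's centre. The blade is 30 mm wide along x (as the handle), 4 mm thick along y, and reaches 14 mm below the collar.
- stand: Fixed wooden block that holds the key upright at the start: 90 x 60 mm, 20 mm tall, origin under its centre. Blade in a pocket 36 mm (x) by 12 mm (y), collar resting on the block's top; lift the key straight up 20 mm or more to free it.
- lock_slot (a point): Centre of the slot's mouth in the organizer's round brass lock, on its axis, at its top face 55 mm above the dresser. x lies along the slot and turns with the lock; z up. Slot 10 mm wide (mouth bevelled to 16), 44 mm long, 15 mm deep. Blade fully in: collar rests on the top face, handle centre 30 mm above here. Blade has about 11 degrees of play each way before it drives the lock.
- organizer: Long stainless steel pill organizer with seven flaps, fixed to the dresser: 66 mm along x, 276 mm along y, 38 mm tall. Origin on the dresser under the axis of its lock; the lock (54 mm across, 17 mm proud) sits at its -y end, the flaps run to +y.
- lock (a joint): Turn of the lock in rad: about 0 (up to 0.12) at the start = locked, slot across the organizer; grows anticlockwise seen from above; a stop at 1.57 = unlocked, slot along the organizer. It turns against light friction (0.06 N m) and stays where it is left.
- clock_cover (a joint): Turn in rad of the small round slotted battery cover (34 mm across, grey plastic, 7 mm proud) in the back of a white alarm clock (85 x 105 x 34 mm, loose, lying on its face): not to be turned.
- clock: The white alarm clock lying on its face; origin at the centre of its underside. Its cover's centre lies above this, 41 mm up.
- figurine_mid (a point): Centre of the loose ceramic Virgen de Guadalupe figurine, 118 mm tall with rays, base 48 mm across, half-way up; z is up.
Mind the look-alikes: they are no part of the job. What is shaped like the part that bears key_grip but orange or red is not meant.

How it is judged:
On the way:
1. the key's blade is in the slot of the still locked lock (horizontal distance between key_grip and lock_slot below 0.012 m and z of key_grip in the frame of lock_slot below 0.037 m and value of joint lock below 0.5 rad), for 0.1 s.
At the end, for the whole second after the job is handed in: The lock is turned to at least 70 of its 90 degrees, and the key, let go, stands in its slot: upright within 11 degrees, within 12 mm of the lock's axis, the collar no more than 7 mm above the lock's top face (value of joint lock above 1.22 rad and horizontal distance between key_grip and lock_slot below 0.012 m and z of key_grip in the frame of lock_slot between 0.02 and 0.037 m and angle between key_grip's own z axis and vertical below 0.2 rad); the robot touches nothing.
It fails at once if the clock's battery cover is turned by more than 15 degrees (value of joint clock_cover above 0.26 rad).
It fails at once if the clock is pushed more than 20 mm (distance of clock from where it was at the start of the episode above 0.02 m).
It fails at once if the figurine is pushed more than 20 mm or tipped over (distance of figurine_mid from where it was at the start of the episode above 0.02 m or angle between figurine_mid's own z axis and vertical above 0.4 rad).
It fails at once if the lock is turned without the key in or over it (value of joint lock above 0.5 rad and horizontal distance between key_grip and lock_slot above 0.04 m).
It also fails if it takes over 42 s, if anything falls off the work surface, if the arm or the gripper's body presses on something with over 40 N, if the wrist force passes 120 N, or if a joint passes its speed limit or range.

ROBOT

A 6-joint arm with a two-finger parallel gripper is mounted at the origin on the work surface. World frame = base frame: x ahead of the robot, y to its left, z up, the work surface at z = 0. Lengths are in m, angles in rad, forces in N, time in s.
With the tool pointing down it reaches from about 0.3 to 0.875 m from the base axis. Payload 4.2 kg.
Tool frame: the origin (TCP) lies at the very end of the fingers, on their centre line; the grasp point (between the pads) lies 19 mm behind it (arm.pinch_z is the distance from the TCP to the grasp point, in m); y points along the fingers, z is the direction in which the jaws open and shut, and the axes are right-handed (so a half turn about y gives the same grasp; the last joint's range is limited). The gripper opens to 85 mm and grips with 20 to 120 N. Pads are 22 mm wide; open, the fingers measure 114 mm over their backs; the gripper's body (76 mm by 85 mm) begins 54 mm behind the grasp point. The pads swing forward as they close: fully open they stand 13 mm farther back than shut.
Start: joints at [-1.346, 0.32, 1.565, -0, 1.257, -0.02], TCP at [0.139, -0.558, 0.231] pointing down, gripper open.
Joint ranges: [-3.11, 3.11], [-0.84, 2.01], [0.21, 2.61], [-1.34, 4.49], [0.05, 2.63], [-2.56, 2.56]. Speed limits (rad/s): [2.57, 2.57, 3.14, 3.14, 3.14, 3.14].

INTERFACE

Orientations are given as a 3x3 rotation matrix whose columns are the frame's x, y, z axes.
In Python, from station import arm gives the robot as it stands. The module is installed in compiled form; this text tells all that it offers.
- The arm moves only by the tool send_rows, never from a script. Its argument "steps" is a list of rows, each a list of 3 entries, a list of its own where there are three numbers: the gripper command: -1 is fully open, 1 is shut, values between are in proportion, then the shift along the tool's x, y, z in mm, then the turn, a rotation vector about the tool's x, y, z in rad. In form: [[hand, [dx, dy, dz], [wx, wy, wz]], ...]. A call has 1 to 12 rows; each row shifts and turns the commanded pose from where the row before left it, along the tool's axes as they then stand; what a row does not reach is not made up. A row lasts 1/10 s, in which the tool goes at most 50 mm and 8.59 degrees, less where a joint would pass 70% of its speed; a pose out of reach is approached as far as the arm can. A call is refused whole if a number of a shift passes 50 or a number of a turn 0.15, either way. A call with a gripper value outside its range is refused whole. The fingers move at their own pace and stop on an object; the grip force is fixed at half the most. Time passes only in rows, so rows that do not move let the fingers close. It gives the time, the measured TCP pose, the force and the opening at its end, in the units of the state.
- arm.get_obs(): the state, without advancing time (a new reading comes with each control period).
- arm.camera(name): name is "side" or "top" or "wrist"; returns a dict with "frame" (384x512x3 uint8, red, green, blue), "mtx" (3x3 intrinsics, pixels), "position" and "orientation" of the camera in the world. Camera axes: x right, y down, z forward; pixel columns grow to the right and rows downward; lengths in m; the calibration is good to about 2 mm. A picture is of the moment at which its call begins. There is no depth.
- arm.job_done(): hands the job in, once; it reports no verdict.
The state is a dict: "time_s": time; "joints": joint angles; "qd": joint speeds; "effort": joint torques, N m; "tool_pos": TCP position; "tool_rot": TCP orientation; "ft_force": force on the tool from outside, world axes, zero at the start; "ft_torque": the same for the moment, N m; "finger_gap": finger opening in m.
Only numpy, scipy, OpenCV 4.12 (cv2) and the standard library are available. Lean on these libraries where they do the work, as an engineer would, in place of code of your own. Each camera call takes 0.05 s, during which the arm holds its last target. There are 200 camera calls.

## Working session

There is one attempt and no reset: what is moved stays moved. The work goes in short steps, Python scripts to look and compute and a tool call to move; the robot and the scene stay as the last step left them, time stands still between calls to the robot, and variables do not carry over. Pictures are saved under pics/ and viewed, about 8 in all and at most 12, crops included, and the job is handed in when it is done.

Besides the shell and the picture viewer there is one more tool, called after "Request:" by a JSON object that holds its "api" and its "payload". send_rows: Moves the arm, as the interface text tells. Its arguments: {"type":"object","properties":{"steps":{"type":"array","items":{"type":"array"}}},"required":["steps"]}

```bash
mkdir -p pics; python3 - <<'E'
from station import arm
import cv2,numpy as np,pickle
o=arm.get_obs();print(o['tool_pos'],np.round(o['tool_rot'],3).tolist(),o['finger_gap'],arm.pinch_z)
for n in("top","side"):
    c=arm.camera(n);pickle.dump(c,open(n+'0.pkl','wb'))
    print(n,np.round(c['mtx'],1).tolist(),np.round(c['position'],3),np.round(c['orientation'],3).tolist())
    cv2.imwrite(f'pics/{n}0.png',cv2.resize(c['frame'][...,::-1],(768,576)))
E
```

```text
[ 0.13924192 -0.55737764  0.23046041] [[-0.97, -0.0, 0.242], [-0.242, 0.002, -0.97], [-0.0, -1.0, -0.002]] 0.08528344927978175 0.0187
top [[352.3, 0.0, 252.9], [0.0, 352.3, 194.7], [0.0, 0.0, 1.0]] [ 0.33  -0.076  0.938] [[0.075, -0.976, 0.206], [-0.997, -0.074, 0.014], [0.002, -0.207, -0.978]]
side [[487.9, 0.0, 256.5], [0.0, 487.9, 190.6], [0.0, 0.0, 1.0]] [ 0.299 -0.665  0.855] [[0.952, -0.235, 0.196], [-0.305, -0.75, 0.587], [0.009, -0.618, -0.786]]
```

View pics/top0.png

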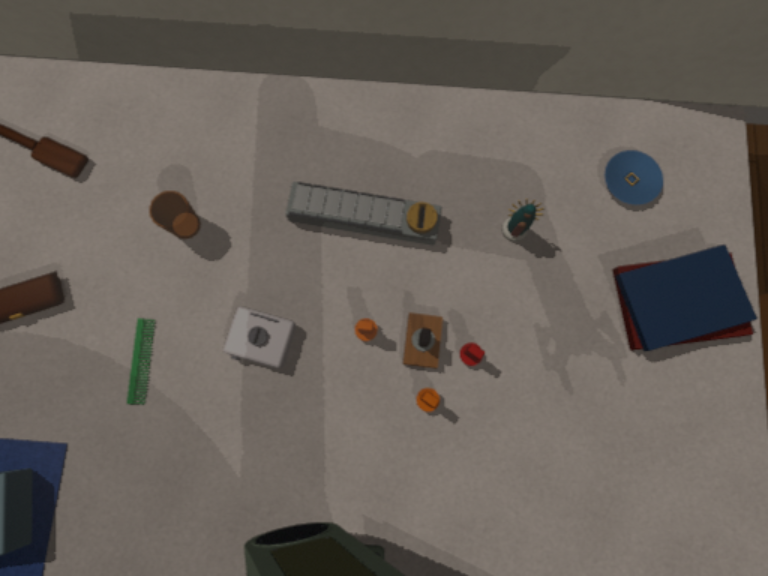

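View pics/side0.png

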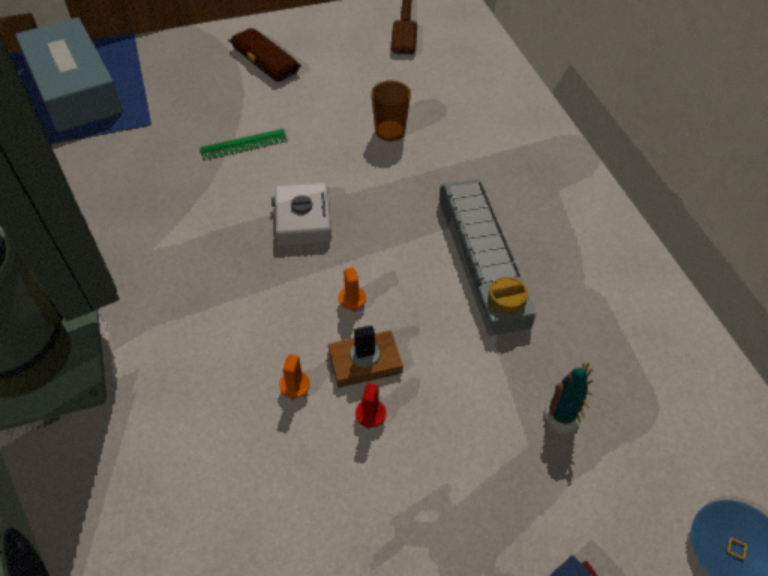

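Top view: the black key is in its stand at (424,339), the lock at (422,216), orange and red look-alikes around the key, the clock at (260,338) and the figurine at (520,220). In the side view the key handle is at (364,341) and the lock at (508,296).

```bash
cat > h.py <<'E'
import numpy as np,cv2
def ray(c,uv):
    d=c['orientation']@np.linalg.inv(c['mtx'])@[uv[0],uv[1],1.]
    return c['position'],d/np.linalg.norm(d)
def plane(c,uv,z):
    p,d=ray(c,uv);return p+d*(z-p[2])/d[2]
def tri(L):
    A=np.zeros((3,3));b=np.zeros(3);R=[ray(c,u) for c,u in L]
    for p,d in R:
        M=np.eye(3)-np.outer(d,d);A+=M;b+=M@p
    x=np.linalg.solve(A,b)
    return x,[round(1000*np.linalg.norm(np.cross(x-p,d)),1) for p,d in R]
def proj(c,X):
    v=c['mtx']@(c['orientation'].T@(np.asarray(X)-c['position']));return v[:2]/v[2]
def blob(c,lo,hi,uv,r):
    """largest HSV blob within r px of uv: contour"""
    m=cv2.inRange(cv2.cvtColor(c['frame'],cv2.COLOR_RGB2HSV),lo,hi)
    w=np.zeros_like(m);cv2.circle(w,tuple(int(i) for i in uv),r,255,-1)
    k=cv2.findContours(m&w,cv2.RETR_EXTERNAL,cv2.CHAIN_APPROX_NONE)[0]
    return max(k,key=cv2.contourArea)
E
python3 - <<'E'
from h import *
import pickle
t,s=[pickle.load(open(n+'0.pkl','rb')) for n in('top','side')]
H=lambda c,u:cv2.cvtColor(c['frame'],cv2.COLOR_RGB2HSV)[int(u[1]),int(u[0])]
kt,lt=(283,226),(281,144);ks,ls=(243,227),(339,197)
print([H(t,kt),H(s,ks),H(t,(274,144)),H(s,(339,192))])
def ell(k):
    e=cv2.fitEllipse(cv2.convexHull(k));return e
R=[];
for n,c,lo,hi,u,r in(('lock',t,(15,120,60),(30,255,255),lt,16),('lock',s,(15,120,60),(30,255,255),ls,20),('key',t,(0,0,0),(180,255,45),kt,9),('key',s,(0,0,0),(180,255,45),ks,15)):
    k=blob(c,lo,hi,u,r);x=cv2.boundingRect(k);e=ell(k);print(n,x,cv2.contourArea(k),e);R.append(e[0])
print('lock',tri([(t,R[0]),(s,R[1])]));print('key',tri([(t,R[2]),(s,R[3])]))
# clock, figurine rough
print('clock',plane(t,(173,224),.04),'fig top',tri([(t,(352,143)),(s,(385,247))]), 'red',tri([(t,(315,235)),(s,(247,260))]),'or',tri([(t,(245,217)),(s,(234,182))]),tri([(t,(285,267)),(s,(195,239))]))
E
```

```text
[array([12, 38, 34], dtype=uint8), array([170, 170,   9], dtype=uint8), array([ 18, 158, 108], dtype=uint8), array([ 20, 219,  64], dtype=uint8)]
lock (272, 135, 20, 20) 275.0 ((280.9920959472656, 144.3763885498047), (19.210649490356445, 19.50689697265625), 101.57698059082031)
lock (326, 185, 26, 21) 391.0 ((338.46295166015625, 194.79244995117188), (20.6656436920166, 25.782915115356445), 103.09796142578125)
key (280, 219, 7, 12) 58.5 ((282.9398498535156, 224.7893829345703), (7.817965030670166, 12.426576614379883), 13.137646675109863)
key (236, 218, 14, 21) 224.5 ((242.55824279785156, 227.87603759765625), (16.25061798095703, 22.112754821777344), 2.5182197093963623)
lock (array([ 0.65878294, -0.1271007 ,  0.05127991]), [np.float64(0.1), np.float64(0.1)])
key (array([ 0.44508904, -0.14480803,  0.04862748]), [np.float64(0.7), np.float64(0.7)])
clock [0.42764319 0.13519144 0.04      ] fig top (array([ 0.65905976, -0.3001883 ,  0.10999866]), [np.float64(4.6), np.float64(4.6)]) red (array([ 0.42683993, -0.22480832,  0.06246141]), [np.float64(2.2), np.float64(2.2)]) or (array([ 0.45497185, -0.0482508 ,  0.07546506]), [np.float64(0.5), np.float64(0.5)]) (array([ 0.34428065, -0.15445341,  0.06809301]), [np.float64(3.0), np.float64(3.0)])
```

Request:
{"api": "send_rows", "payload": {"steps": [[-1, [-36, 0, -30], [0, 0, 0]], [-1, [-36, 0, -30], [0, 0, 0]], [-1, [-36, 0, -30], [0, 0, 0]], [-1, [-36, 0, -30], [0, 0, 0]], [-1, [-36, 0, -30], [0, 0, 0]], [-1, [-36, 0, -30], [0, 0, 0]], [-1, [-36, 0, -30], [0, 0, 0]], [-1, [-36, 0, -30], [0, 0, 0]], [-1, [-36, 0, -30], [0, 0, 0]], [-1, [-36, 0, -30], [0, 0, 0]], [-1, [-36, 0, -30], [0, 0, 0]], [-1, [0, 0, 0], [0, 0, 0]]]}}

```text
time_s: 1.3
tool_pos: [0.446, -0.1377, 0.231]
tool_rot: [[-0.969, 0.001, 0.249], [-0.249, 0.002, -0.969], [-0.001, -1.0, -0.001]]
ft_force: [-0.3, 0.2, -0.5]
finger_gap: 0.0857
```

```bash
python3 - <<'E'
from h import *
from station import arm
import pickle
o=arm.get_obs();print(o['time_s'],o['tool_pos'],np.round(o['tool_rot'],3).tolist(),o['ft_force'])
c=arm.camera('wrist');pickle.dump(c,open('w1.pkl','wb'))
print(np.round(c['position'],3),np.round(c['orientation'],3).tolist(),proj(c,[.445,-.145,.05]),proj(c,[.659,-.127,.055]))
cv2.imwrite('pics/w1.png',cv2.resize(c['frame'][...,::-1],(768,576)))
E
```

```text
1.3 [ 0.44598748 -0.13771154  0.23096276] [[-0.969, 0.001, 0.249], [-0.249, 0.002, -0.969], [-0.001, -1.0, -0.001]] [-0.30932338  0.1505728  -0.51779429]
[ 0.515 -0.12   0.375] [[0.249, -0.931, -0.268], [-0.969, -0.239, -0.068], [-0.001, 0.277, -0.961]] [265.59243071 176.43409177] [312.89647588 -85.58522505]
```

View pics/w1.png

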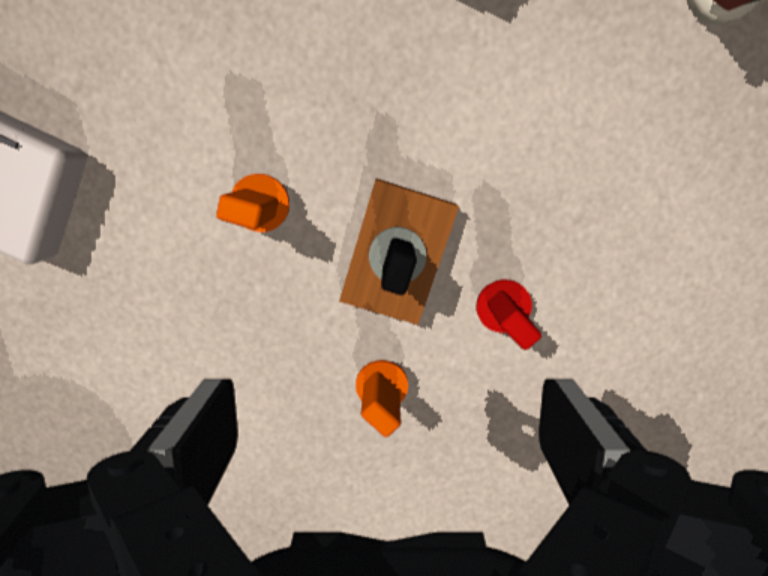

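Wrist view: stand corners (376,180), (460,206), (423,326), (340,300) with the black handle at (398,265); orange and red look-alikes are about 80 mm or more away.

```bash
python3 - <<'E'
from h import *
import pickle
t,s,w=[pickle.load(open(n+'.pkl','rb')) for n in('top0','side0','w1')]
P=np.array([plane(w,(np.array(u)+.5)/1.5-.5,.02) for u in((376,180),(460,206),(423,326),(340,300))])
print(P.round(4),'centre',P.mean(0));e=P[1]-P[0];f=P[0]-P[3];print('sizes',np.linalg.norm(e),np.linalg.norm(f))
print('stand yaw',np.arctan2(*(P[0]+P[1]-P[2]-P[3])[1::-1]))
k=blob(w,(0,0,0),(180,255,45),(265,176),25);e=cv2.fitEllipse(k);print(e,cv2.boundingRect(k))
print(tri([(t,(282.94,224.8)),(s,(242.56,227.9)),(w,e[0])]),tri([(s,(242.56,227.9)),(w,e[0])]))
# top face outline of handle
hs=cv2.cvtColor(w['frame'],cv2.COLOR_RGB2HSV)[...,2]
for r in range(154,202,2):print(hs[r,246:284:1].tolist()) if r%4==2 else 0
# collar
k2=cv2.inRange(cv2.cvtColor(w['frame'],cv2.COLOR_RGB2HSV),(20,0,70),(120,70,200));m=np.zeros_like(k2);cv2.circle(m,(265,171),24,255,-1)
kk=max(cv2.findContours(k2&m,0,1)[0],key=cv2.contourArea);el=cv2.fitEllipse(cv2.convexHull(kk));print('collar',el,plane(w,el[0],.024))
E
```

```text
[[ 0.4915 -0.1176  0.02  ]
 [ 0.4889 -0.1775  0.02  ]
 [ 0.3988 -0.1762  0.02  ]
 [ 0.403  -0.1129  0.02  ]] centre [ 0.44555114 -0.14604341  0.02      ]
sizes 0.059968086585807455 0.08863953068623272
stand yaw -0.03293899599801191
((265.4878845214844, 177.20169067382812), (20.758773803710938, 38.26191329956055), 10.556053161621094) (255, 159, 23, 37)
(array([ 0.44468118, -0.14506932,  0.04949462]), [np.float64(1.0), np.float64(0.5), np.float64(0.5)]) (array([ 0.44417466, -0.1452069 ,  0.04924245]), [np.float64(0.1), np.float64(0.1)])
[152, 143, 120, 121, 127, 127, 127, 123, 120, 116, 118, 127, 127, 125, 123, 123, 125, 129, 133, 128, 126, 126, 129, 127, 129, 131, 129, 116, 99, 107, 110, 131, 136, 148, 151, 157, 155, 152]
[143, 121, 121, 117, 125, 127, 124, 123, 126, 127, 126, 125, 124, 125, 125, 105, 76, 77, 76, 99, 106, 119, 120, 130, 131, 131, 131, 127, 137, 145, 141, 142, 143, 127, 124, 145, 156, 158]
[120, 122, 142, 151, 145, 140, 123, 126, 125, 127, 125, 125, 127, 112, 23, 3, 9, 8, 11, 7, 7, 7, 5, 5, 4, 0, 1, 8, 49, 122, 146, 144, 147, 149, 150, 141, 110, 127]
[135, 150, 146, 14
[... 899 characters left out ...]
5, 77, 79, 75, 75, 75, 74, 77, 77, 77, 78]
[159, 154, 150, 148, 148, 152, 153, 147, 54, 14, 14, 16, 18, 19, 17, 18, 18, 18, 19, 17, 19, 19, 19, 17, 13, 12, 45, 81, 79, 77, 75, 74, 77, 77, 78, 76, 78, 77]
[153, 149, 148, 148, 151, 149, 142, 141, 145, 148, 132, 132, 103, 91, 64, 29, 16, 14, 14, 15, 15, 16, 15, 11, 50, 130, 83, 74, 74, 72, 75, 78, 78, 78, 78, 77, 77, 80]
[148, 147, 150, 152, 147, 142, 140, 143, 147, 153, 151, 148, 148, 148, 149, 150, 152, 153, 155, 160, 160, 154, 149, 153, 155, 152, 148, 149, 148, 142, 80, 72, 76, 78, 77, 78, 80, 80]
collar ((264.5760192871094, 170.01768493652344), (36.812320709228516, 37.734718322753906), 68.3146743774414) [ 0.44578365 -0.14421999  0.024     ]
```

Request:
{"api": "send_rows", "payload": {"steps": [[-0.2, [0, 0, 0], [0, 0.145, 0]], [-0.2, [0, 0, 0], [0, 0.145, 0]], [-0.2, [1, 40, 7], [0, 0, 0]], [-0.2, [0, 40, 0], [0, 0, 0]], [-0.2, [0, 25, 0], [0, 0, 0]], [-0.2, [0, 0, 0], [0, 0, 0]], [-0.2, [0, 0, 0], [0, 0, 0]]]}}

```text
time_s: 2.05
tool_pos: [0.442, -0.1496, 0.1267]
tool_rot: [[-0.999, -0.0, -0.047], [0.047, -0.0, -0.999], [0.0, -1.0, 0.0]]
ft_force: [1.2, 0.5, 0.2]
finger_gap: 0.0514
```

```bash
python3 - <<'E'
from h import *
from station import arm
import pickle
o=arm.get_obs();print(o['joints'],o['tool_pos'],np.round(o['tool_rot'],3).tolist())
c=arm.camera('wrist');pickle.dump(c,open('w2.pkl','wb'))
print(proj(c,[.445,-.145,.05]))
k=blob(c,(0,0,0),(180,255,45),proj(c,[.445,-.145,.05]),60);print(cv2.minAreaRect(k))
m=cv2.inRange(cv2.cvtColor(c['frame'],cv2.COLOR_RGB2GRAY),13,40)
cv2.imwrite('pics/w2.png',cv2.resize(c['frame'][...,::-1],(768,576)))
E
```

```text
[-3.50797919e-01  2.50405745e-01  1.95854659e+00 -3.69934797e-04
  9.32791523e-01  1.26674900e+00] [ 0.44202662 -0.14960707  0.1266891 ] [[-0.999, -0.0, -0.047], [0.047, -0.0, -0.999], [0.0, -1.0, 0.0]]
[251.49196164 202.5634937 ]
((249.5, 204.5), (55.0, 25.0), 90.0)
```

View pics/w2.png

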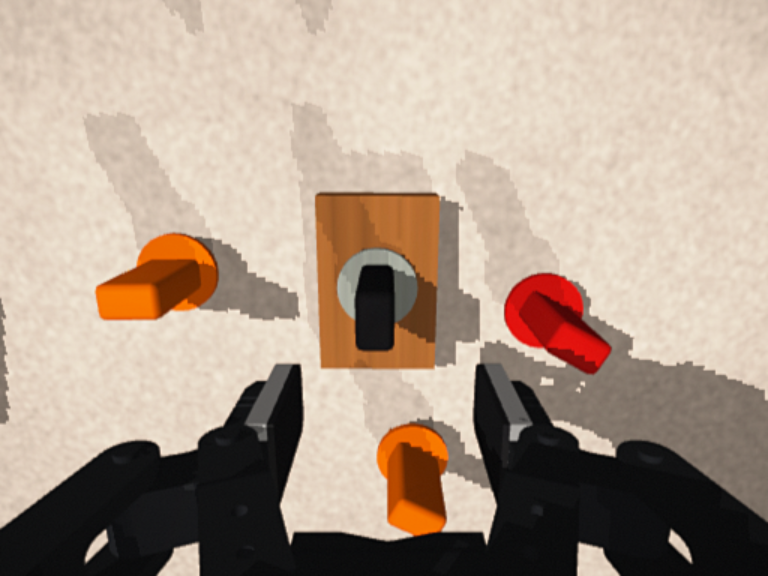

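Wrist view: jaws are aligned with the handle at (376,307), with their centre line about 12 px to its right (≈ the 4.5 mm computed).

Request:
{"api": "send_rows", "payload": {"steps": [[-0.2, [-3, 15, -4.5], [0, 0, 0]], [-0.2, [0, 38, 0], [0, 0, 0]], [-0.2, [0, 38, 0], [0, 0, 0]], [-0.2, [0, 0, 0], [0, 0, 0]], [1, [0, 0, 0], [0, 0, 0]], [1, [0, 0, 0], [0, 0, 0]], [1, [0, 0, 0], [0, 0, 0]], [1, [0, 0, 0], [0, 0, 0]], [1, [0, 0, 0], [0, 0, 0]]]}}

```text
time_s: 3.0
tool_pos: [0.4474, -0.1451, 0.0377]
tool_rot: [[-0.999, 0.005, -0.045], [0.045, -0.002, -0.999], [-0.005, -1.0, 0.002]]
ft_force: [-0.8, 0.2, 7.4]
finger_gap: 0.015
```

Request:
{"api": "send_rows", "payload": {"steps": [[1, [0, -10, 0], [0, 0, 0]], [1, [0, -20, 0], [0, 0, 0]], [1, [0, -30, 0], [0, 0, 0]], [1, [0, -40, 0], [0, 0, 0]], [1, [0, -40, 0], [0, 0, 0]], [1, [-35, 0, -5], [0, 0, 0]], [1, [-35, 0, -5], [0, 0, 0]], [1, [-35, 0, -5], [0, 0, 0]], [1, [0, 0, 0], [0, 0, 0]], [1, [0, 0, 0], [0, 0, 0]]]}}

```text
time_s: 4.0
tool_pos: [0.5508, -0.1338, 0.1756]
tool_rot: [[-0.999, -0.001, -0.044], [0.044, -0.0, -0.999], [0.001, -1.0, 0.0]]
ft_force: [-0.9, 0.1, -1.3]
finger_gap: 0.0156
```

```bash
python3 - <<'E'
from h import *
from station import arm
import pickle
o=arm.get_obs();print(o['joints'],o['tool_pos'],np.round(o['tool_rot'],3).tolist(),o['finger_gap'])
c=arm.camera('wrist');pickle.dump(c,open('w3.pkl','wb'));s=arm.camera('side');pickle.dump(s,open('s3.pkl','wb'))
print(c['position'],proj(c,[.659,-.127,.055]))
k=blob(c,(15,120,60),(30,255,255),proj(c,[.659,-.127,.055]),60);print(cv2.fitEllipse(cv2.convexHull(k)))
cv2.imwrite('pics/w3.png',np.hstack([cv2.resize(c['frame'][...,::-1],(512,384)),s['frame'][100:484,150:430,::-1][:384] if 0 else cv2.resize(s['frame'][100:310,180:370,::-1],(280,384))[:384]]))
E
```

```text
[-2.58492786e-01  3.47700802e-01  1.66948637e+00 -2.93774064e-04
  1.12515372e+00  1.35689791e+00] [ 0.5507608  -0.13381781  0.17563103] [[-0.999, -0.001, -0.044], [0.044, -0.0, -0.999], [0.001, -1.0, 0.0]] 0.01563555215035027
[ 0.62174371 -0.13673474  0.31904613] [242.13171531  42.95755857]
((242.2557830810547, 41.75768280029297), (74.95587158203125, 82.05079650878906), 172.97637939453125)
```

View pics/w3.png

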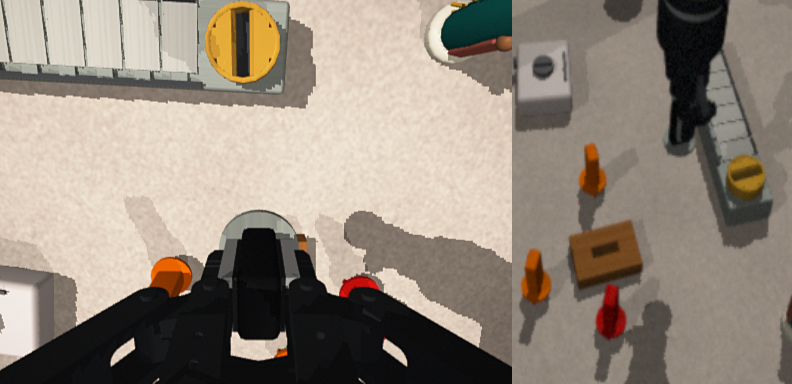

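Left (wrist): lock at (242,42) with the slot nearly vertical, dark from (243,8) to (240,76); collar in hand at (258,230). Right (side): stand is empty, key in the gripper.

```bash
python3 - <<'E'
from h import *
import pickle
c=pickle.load(open('w3.pkl','rb'));t=pickle.load(open('top0.pkl','rb'))
T=np.array([.55076,-.13382,.17563])
hsv=cv2.cvtColor(c['frame'],cv2.COLOR_RGB2HSV)
k=blob(c,(15,120,60),(30,255,255),(242,42),60);h=cv2.convexHull(k)
rim=[plane(c,p[0],.055)[:2] for p in h];print('lock circ @.055',cv2.minEnclosingCircle(np.float32(rim)*1000))
m=np.zeros(hsv.shape[:2],np.uint8);cv2.fillPoly(m,[h],255);m=cv2.erode(m,np.ones((5,5)))
d=cv2.inRange(hsv,(0,0,0),(180,255,75))&m
kk=max(cv2.findContours(d,0,1)[0],key=cv2.contourArea)
q=np.float32([plane(c,p[0],.055)[:2]*1000 for p in kk]);print('dark slot',cv2.minAreaRect(q),cv2.fitLine(q,cv2.DIST_L2,0,.01,.01).ravel())
w=cv2.inRange(hsv,(15,120,60),(30,255,255))
print('tri lock top/wrist',tri([(t,(280.99,144.4)),(c,(242.3,41.8))]))
# collar arc: topmost gray pixel per column
g=cv2.inRange(hsv,(25,8,90),(100,70,220))
hs=[hsv[r,258].tolist() for r in range(203,222,2)];print(hs)
gray=cv2.cvtColor(c['frame'],cv2.COLOR_RGB2GRAY).astype(float)
pts=[]
for u in range(230,290,3):
    col=gray[190:245,u];i=np.argmin(np.diff(cv2.GaussianBlur(col[:,None],(1,3),0).ravel()));pts.append((u,190+i+.5))
print(pts)
q=np.float32([plane(c,p,T[2]-.0175)[:2]*1000 for p in pts])
from scipy.optimize import least_squares
for z in(-.0175,-.0135):
    q=np.array([plane(c,p,T[2]+z)[:2]*1000 for p in pts])
    s=least_squares(lambda x:np.hypot(*(q-x).T)-20,[551,-134],loss='soft_l1');print('collar ctr mm',z,s.x,s.x-T[:2]*1000,np.abs(s.fun).round(1))
E
```

```text
lock circ @.055 ((658.8721923828125, -127.16964721679688), 27.042173385620117)
dark slot ((658.7678833007812, -126.89388275146484), (8.530245780944824, 43.9385986328125), 86.97008514404297) [ 9.9819487e-01 -6.0058299e-02  6.5883197e+02 -1.2718387e+02]
tri lock top/wrist (array([ 0.66091424, -0.1271295 ,  0.04605388]), [np.float64(0.3), np.float64(0.3)])
[[16, 36, 231], [15, 36, 229], [18, 31, 236], [15, 44, 179], [41, 22, 91], [35, 20, 151], [39, 22, 151], [35, 19, 150], [39, 22, 150], [40, 20, 150]]
[(230, np.float64(220.5)), (233, np.float64(217.5)), (236, np.float64(215.5)), (239, np.float64(238.5)), (242, np.float64(212.5)), (245, np.float64(228.5)), (248, np.float64(227.5)), (251, np.float64(227.5)), (254, np.float64(227.5)), (257, np.float64(209.5)), (260, np.float64(209.5)), (263, np.float64(209.5)), (266, np.float64(209.5)), (269, np.float64(210.5)), (272, np.float64(211.5)), (275, np.float64(212.5)), (278, np.float64(213.5)), (281, np.float64(215.5)), (284, np.float64(217.5)), (287, np.float64(220.5))]
collar ctr mm -0.0175 [ 547.66858127 -135.4536852 ] [-3.09141873 -1.6336852 ] [1.8 1.8 1.7 7.2 1.4 6.5 6.9 7.7 8.3 0.7 0.5 0.5 0.6 0.2 0.  0.  0.  0.3
 0.4 0.8]
collar ctr mm -0.0135 [ 548.97060547 -135.45096441] [-1.78939453 -1.63096441] [1.6 1.7 1.6 7.3 1.4 6.4 6.8 7.5 8.1 0.7 0.5 0.5 0.6 0.3 0.1 0.  0.  0.3
 0.5 0.8]
```

Request:
{"api": "send_rows", "payload": {"steps": [[1, [-37, 0, -4], [0, 0, 0]], [1, [-37, 0, -4], [0, 0, 0]], [1, [-36, 0, -4.2], [0, 0, 0]], [1, [0, 0, 0], [0, 0, 0]], [1, [0, 40, 0], [0, 0, 0]], [1, [0, 38, 0], [0, 0, 0]], [1, [0, 0, 0], [0, 0, 0]], [1, [0, 0, 0], [0, 0, 0]]]}}

```text
time_s: 4.9
tool_pos: [0.6605, -0.1271, 0.098]
tool_rot: [[-0.999, -0.001, -0.046], [0.046, 0.0, -0.999], [0.001, -1.0, -0.0]]
ft_force: [0.6, -0.8, 0.2]
finger_gap: 0.0154
```

```bash
python3 - <<'E'
from h import *
from station import arm
import pickle
o=arm.get_obs();print(o['joints'],o['tool_pos'],np.round(o['tool_rot'],3).tolist(),o['finger_gap'])
c=arm.camera('wrist');s=arm.camera('side');pickle.dump((c,s),open('p4.pkl','wb'))
cv2.imwrite('pics/p4.png',np.hstack([cv2.resize(c['frame'][150:320,170:340,::-1],(390,390)),cv2.resize(s['frame'][140:260,280:400,::-1],(390,390),interpolation=cv2.INTER_CUBIC)]))
E
```

```text
[-2.07213228e-01  5.69671349e-01  1.50213187e+00 -1.81134382e-04
  1.07089913e+00  1.40940685e+00] [ 0.66045371 -0.12714803  0.0979504 ] [[-0.999, -0.001, -0.046], [0.046, 0.0, -0.999], [0.001, -1.0, -0.0]] 0.015391178130486263
```

View pics/p4.png

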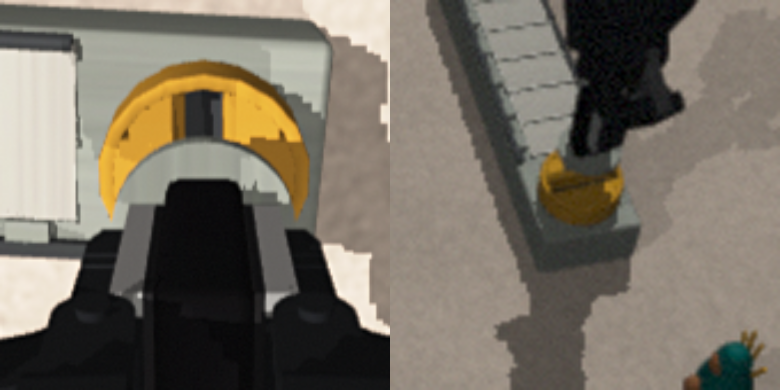

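Left (wrist): slot at column 203, handle centre at 204, so the key is centred over the slot and aligned with it. Lowering the blade now.

Request:
{"api": "send_rows", "payload": {"steps": [[1, [0, 5, 0], [0, 0, 0]], [1, [0, 5, 0], [0, 0, 0]], [1, [0, 5, 0], [0, 0, 0]], [1, [0, 4, 0], [0, 0, 0]], [1, [0, 4, 0], [0, 0, 0]], [1, [0, 0, 0], [0, 0, 0]]]}}

```text
time_s: 5.6
tool_pos: [0.661, -0.1267, 0.0733]
tool_rot: [[-0.999, -0.002, -0.045], [0.045, 0.0, -0.999], [0.002, -1.0, -0.0]]
ft_force: [0.2, 0.2, -1.4]
finger_gap: 0.0151
```

Request:
{"api": "send_rows", "payload": {"steps": [[1, [0, 1, 0], [0, 0, 0]], [1, [0, 0, -0.35], [0, -0.14, 0]], [1, [0, 0, -0.35], [0, -0.14, 0]], [1, [0, 0, -0.35], [0, -0.14, 0]], [1, [0, 0, -0.35], [0, -0.14, 0]], [1, [0, 0, -0.35], [0, -0.14, 0]], [1, [0, 0, -0.35], [0, -0.14, 0]], [1, [0, 0, -0.35], [0, -0.14, 0]], [1, [0, 0, -0.35], [0, -0.14, 0]], [1, [0, 0, -0.35], [0, -0.14, 0]], [1, [0, 0, -0.35], [0, -0.14, 0]], [1, [0, 0, 0], [0, 0, 0]]]}}

```text
time_s: 6.8
tool_pos: [0.6596, -0.1242, 0.0734]
tool_rot: [[-0.215, -0.0, 0.977], [-0.977, -0.0, -0.215], [0.0, -1.0, -0.0]]
ft_force: [0.4, 0.8, -0.6]
finger_gap: 0.0152
```

```bash
python3 -c "
from station import arm
o=arm.get_obs();print(o['joints'],o['ft_torque'],o['ft_force'])"
```

```text
[-2.03167258e-01  5.90262119e-01  1.53298415e+00 -5.92277682e-05
  1.01845537e+00  1.31875090e-02] [0.09843456 0.07233254 0.00329708] [ 0.39168997  0.80372273 -0.64025141]
```

Request:
{"api": "send_rows", "payload": {"steps": [[1, [0, 0, -0.2], [0, -0.08, 0]], [1, [0, 0, -0.2], [0, -0.08, 0]], [1, [0, 0, -0.2], [0, -0.08, 0]], [1, [0, 0, 0], [0, 0, 0]]]}}

```text
time_s: 7.2
tool_pos: [0.6589, -0.1241, 0.0734]
tool_rot: [[0.021, -0.0, 1.0], [-1.0, 0.0, 0.021], [-0.0, -1.0, -0.0]]
ft_force: [-0.5, 0.0, -1.0]
finger_gap: 0.0157
```

```bash
python3 - <<'E'
from h import *
from station import arm
import pickle
o=arm.get_obs();print(o['joints'],o['ft_torque'],o['ft_force'])
c=arm.camera('wrist');s=arm.camera('side');t=arm.camera('top');pickle.dump((c,s,t),open('p5.pkl','wb'))
cv2.imwrite('pics/p5.png',np.hstack([cv2.resize(c['frame'][130:320,160:350,::-1],(390,390)),cv2.resize(s['frame'][140:260,280:400,::-1],(390,390),interpolation=cv2.INTER_CUBIC)]))
E
```

```text
[-2.03229147e-01  5.89441327e-01  1.53466074e+00 -9.28113620e-05
  1.01788068e+00 -2.24340585e-01] [ 0.07220026  0.16362482 -0.05347934] [-0.54507276  0.04170582 -0.96846892]
```

View pics/p5.png

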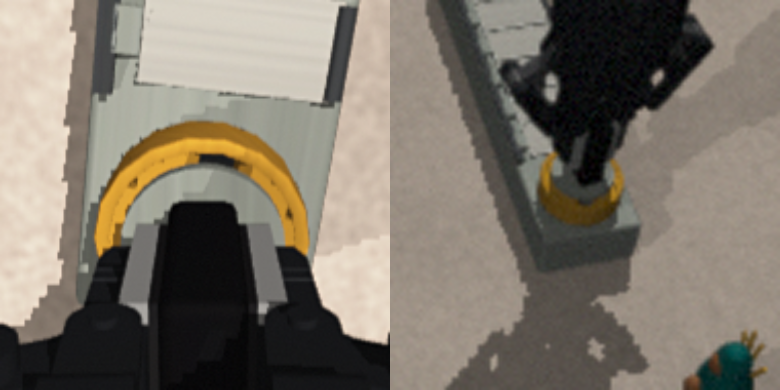

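The lock has turned with the key; the z moment is only the lock's friction, so it has not reached the stop. I'll go on in small steps.

Request:
{"api": "send_rows", "payload": {"steps": [[1, [0, 0, -0.1], [0, -0.06, 0]], [1, [0, 0, -0.1], [0, -0.06, 0]], [1, [0, 0, 0], [0, 0, 0]]]}}

```text
time_s: 7.65
tool_pos: [0.6586, -0.1241, 0.0733]
tool_rot: [[0.141, -0.001, 0.99], [-0.99, 0.0, 0.141], [-0.0, -1.0, -0.001]]
ft_force: [-2.1, 1.2, 0.6]
finger_gap: 0.0152
```

```bash
python3 -c "
from station import arm
o=arm.get_obs();print(o['joints'],o['ft_torque'],o['ft_force'],o['tool_rot'][:,0])"
```

```text
[-2.03408280e-01  5.89152668e-01  1.53527418e+00  3.21408249e-05
  1.01789624e+00 -3.45095985e-01] [ 0.03114503  0.3911774  -0.18717985] [-2.05875989  1.150216    0.58537068] [ 1.41197291e-01 -9.89981439e-01 -2.72827186e-04]
```

Request:
{"api": "send_rows", "payload": {"steps": [[1, [0, 0, 0], [0, -0.06, 0]], [1, [0, 0, 0], [0, 0, 0]]]}}

```text
time_s: 7.85
tool_pos: [0.6585, -0.1241, 0.0733]
tool_rot: [[0.198, -0.001, 0.98], [-0.98, 0.001, 0.198], [-0.001, -1.0, -0.001]]
ft_force: [-2.3, 0.8, 1.0]
finger_gap: 0.0155
```

```bash
python3 -c "
from station import arm
o=arm.get_obs();print(o['joints'],o['ft_torque'],o['ft_force'],o['tool_rot'][:,0])"
```

```text
[-2.03628485e-01  5.89117280e-01  1.53536938e+00  5.18376606e-04
  1.01810434e+00 -4.03289285e-01] [ 0.04110798  0.49489912 -0.89877845] [-2.30419415  0.81618518  0.99648951] [ 1.98069572e-01 -9.80187640e-01 -7.97374514e-04]
```

The moment jumped to 0.9 N m, so the lock is at its stop. I'll ease back, release and retreat.

Request:
{"api": "send_rows", "payload": {"steps": [[1, [0, 0, 0], [0, 0.06, 0]], [1, [0, 0, 0], [0, 0.03, 0]], [0.3, [0, 0, 0], [0, 0, 0]], [-0.2, [0, 0, 0], [0, 0, 0]], [-0.2, [0, 0, 0], [0, 0, 0]], [-0.2, [0, 0, 0], [0, 0, 0]], [-0.2, [0, -15, 0], [0, 0, 0]], [-0.2, [0, -40, 0], [0, 0, 0]], [-0.2, [0, -45, 0], [0, 0, 0]], [-0.2, [0, -45, 0], [0, 0, 0]], [-0.2, [0, 0, 0], [0, 0, 0]]]}}

```text
time_s: 8.95
tool_pos: [0.6625, -0.1248, 0.2279]
tool_rot: [[0.114, 0.016, 0.993], [-0.994, -0.003, 0.114], [0.005, -1.0, 0.016]]
ft_force: [0.8, -0.1, 0.7]
finger_gap: 0.0516
```

Request:
{"api": "send_rows", "payload": {"steps": [[-0.2, [45, 0, 0], [0, 0, 0]], [-0.2, [0, 0, -45], [0, 0, 0]], [-0.2, [0, 0, -45], [0, 0, 0]], [-0.2, [0, 0, -45], [0, 0, 0]], [-0.2, [0, 0, 0], [0, 0, 0]], [-0.2, [0, 0, 0], [0, 0, 0]]]}}

```text
time_s: 9.55
tool_pos: [0.5295, -0.1844, 0.2195]
tool_rot: [[0.113, 0.002, 0.994], [-0.994, -0.001, 0.113], [0.001, -1.0, 0.002]]
ft_force: [0.3, 0.2, -0.3]
finger_gap: 0.0511
```

```bash
python3 - <<'E'
from h import *
from station import arm
import pickle
o=arm.get_obs();print(o['time_s'],o['tool_pos'],o['ft_force'])
s=arm.camera('side');t=arm.camera('top');pickle.dump((s,t),open('p6.pkl','wb'))
try:
    K=[]
    for c in(t,s):
        k=blob(c,(0,0,0),(180,255,45),proj(c,[.659,-.127,.085]),14);K.append(cv2.fitEllipse(k)[0]);print(cv2.boundingRect(k))
    print(tri([(t,K[0]),(s,K[1])]))
except Exception as e:print(e)
cv2.imwrite('pics/p6.png',np.hstack([cv2.resize(t['frame'][90:240,150:400,::-1],(400,240),interpolation=cv2.INTER_CUBIC),cv2.resize(s['frame'][110:310,150:400,::-1],(400,240))[:240]]) if 0 else np.hstack([cv2.resize(t['frame'][100:200,230:330,::-1],(400,400),interpolation=cv2.INTER_CUBIC),cv2.resize(s['frame'][140:260,280:400,::-1],(400,400),interpolation=cv2.INTER_CUBIC)]))
E
```

```text
9.55 [ 0.52953969 -0.18444117  0.21953077] [ 0.33861423  0.15613502 -0.32615691]
(277, 135, 9, 11)
(334, 172, 14, 26)
(array([ 0.66224117, -0.12298122,  0.07818369]), [np.float64(1.0), np.float64(1.0)])
```

View pics/p6.png

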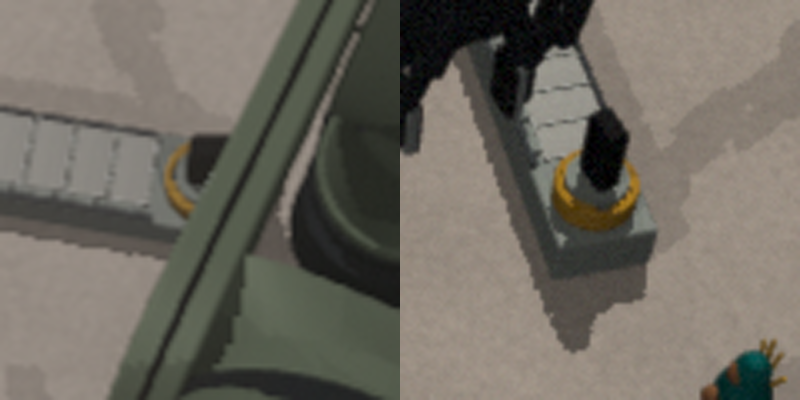

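Side view: the key stands in the lock, collar on the brass. The top view is partly hidden by the arm; I'll clear it and measure again.

Request:
{"api": "send_rows", "payload": {"steps": [[-0.2, [45, 0, 0], [0, 0, 0]], [-0.2, [45, 0, 0], [0, 0, 0]], [-0.2, [45, 0, 0], [0, 0, 0]], [-0.2, [45, 0, 0], [0, 0, 0]], [-0.2, [45, 0, 0], [0, 0, 0]], [-0.2, [0, 0, -40], [0, 0, 0]], [-0.2, [0, 0, -40], [0, 0, 0]], [-0.2, [0, 0, 0], [0, 0, 0]], [-0.2, [0, 0, 0], [0, 0, 0]]]}}

```text
time_s: 10.55
tool_pos: [0.4768, -0.4175, 0.2185]
tool_rot: [[0.113, 0.001, 0.994], [-0.994, -0.001, 0.113], [0.001, -1.0, 0.001]]
ft_force: [0.2, 0.8, 0.7]
finger_gap: 0.0511
```

```bash
python3 - <<'E'
from h import *
from station import arm
o=arm.get_obs();print(o['time_s'],o['tool_pos'])
s=arm.camera('side');t=arm.camera('top');K=[]
for c in(t,s):
    k=blob(c,(0,0,0),(180,255,45),proj(c,[.659,-.127,.085]),18);K.append(cv2.fitEllipse(k)[0]);print(cv2.boundingRect(k),cv2.minAreaRect(k))
print('key',tri([(t,K[0]),(s,K[1])]))
a,b=[np.array(proj(s,[.659,-.127,z])) for z in(.059,.111)];print('side axis expected',a,b)
cv2.imwrite('pics/p7.png',np.hstack([cv2.resize(t['frame'][95:195,230:330,::-1],(400,400),interpolation=cv2.INTER_CUBIC),cv2.resize(s['frame'][140:260,280:400,::-1],(400,400),interpolation=cv2.INTER_CUBIC)]))
E
```

```text
10.55 [ 0.47683634 -0.41746694  0.21852199]
(277, 135, 11, 11) ((282.0, 140.0), (10.0, 10.0), 90.0)
(322, 178, 36, 25) ((338.32354736328125, 190.70590209960938), (35.41019821166992, 21.585670471191406), 14.03624439239502)
key (array([ 0.65977605, -0.12690395,  0.07020528]), [np.float64(4.1), np.float64(4.1)])
side axis expected [339.1213852  192.43341643] [342.8402223  176.35622261]
```

View pics/p7.png

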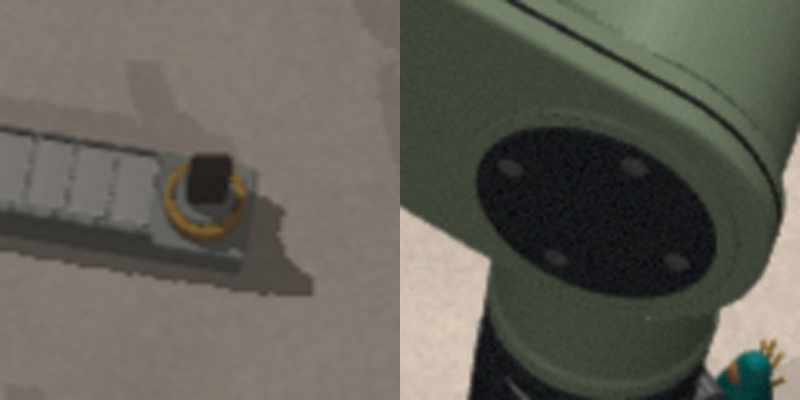

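Top is now clear: handle at (282,140), lying along the organizer and within the brass ring. The side view is the one blocked now, so I'll combine this with the previous side picture (scene unchanged since then).

```bash
python3 - <<'E'
from h import *
from station import arm
import pickle
s,_=pickle.load(open('p6.pkl','rb'));t=pickle.load(open('top0.pkl','rb'))
k=blob(s,(0,0,0),(180,255,45),(341,185),14);e=cv2.fitEllipse(k);print(e)
x,r=tri([(t,(282,140)),(s,e[0])]);print('key',x,r)
if np.hypot(x[0]-.659,x[1]+.127)<.009 and .074<x[2]<.092: print('ok, handing in');arm.job_done()
E
```

```text
((340.65240478515625, 185.0068817138672), (12.030341148376465, 24.325420379638672), 6.42689323425293)
key [ 0.65866483 -0.12707979  0.08386571] [np.float64(0.2), np.float64(0.2)]
ok, handing in
the job is handed in; nothing more can be done
```

The key is in the lock, turned anticlockwise to its stop, and standing upright with the gripper clear. I handed the job in at about 10.7 s, and no verdict is reported.

**How it went:** I lifted the black key out of the stand and lowered its blade into the slot with almost no resistance. The turn was about 1.8 rad, including the blade's play. The moment on the tool jumped from about 0.05 to 0.9 N m, which is the lock's stop. I then eased back, let go and retreated.

**Last checks:** With the key released, the two camera views put its handle at (0.6587, -0.1271, 0.0839). That is under 1 mm from the lock axis and 29 mm above the slot, against a nominal 30 mm. The handle points along the organizer.

**Limits and disagreements:**
- **Blocked views:** The arm hid part of the top view, then all of the side view. The first two final triangulations were therefore unreliable (heights 0.078 and 0.070 m, the second with 4 mm ray gaps). The result above pairs an earlier side picture with a later top picture; the key was not touched between them.
- **Lock height:** One triangulation of the lock gave 0.046 m because the two views were too close in angle. The ring measured 54 mm across when its top was taken at 0.055 m, so I used that height.
- **Not measured:** I did not measure the lock angle directly; it is inferred from the stop. I also did not re-measure the clock and figurine, but the gripper's path stayed well away from both and the wrist force stayed low.

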